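# Start the tube incubator

### The job

Start a run on the white tube incubator: push its open sample tray fully home, then tip the rocker switch right over to on by pressing down its raised far half, then press the small round start button all the way down and let it come back up, in that order. Fingertips are all it takes: nothing is to be picked up or pulled. Do not press the long bar key, and leave the bottle, beaker, tip box and carton standing where they are.

Things in the scene. Friction and masses are not known exactly. Their poses are not given: they have to be found in the camera images.
- incubator: White bench incubator, fixed, 180 (x) x 300 (y) x 60 mm high, plus an 18 mm vented hump along its rear. Origin: centre of its underside, on the bench; x points from its front (tray side, towards the robot) to its rear, z up. On top three 8 mm thick grey control units stand in a row along y, 35 mm in front of its centre, at y = -75, 0, +75 mm; which is where varies.
- tray_front (a point): Centre of the flat outer face of the sample tray's grey front plate (150 mm wide, from 6 to 54 mm above the bench, 12 mm thick; capped tubes fixed behind it); 30 mm above the bench. Push it along the incubator's +x. Fully home, it is 102 mm in front of the incubator's centre.
- tray (a joint): How far the tray stands out, in m: 0 fully home against its stop, starts 0.035 to 0.06. It slides against about 2.5 N of friction and stays where it is left.
- rocker_far (a point): Press here, straight down: mid-top of the far half (incubator +x) of the black rocker. Two flat halves in a shallow V, each 26 mm long (along x), 28 mm wide; pivot along y at the middle, 74 mm above the bench, 17 mm from this point. Off: near half level, far half raised, its end 83 mm, this point 80 mm above the bench. On: far half level at 74 mm, near half raised.
- rocker (a joint): Rocker angle in rad: 0 off, 0.34 fully on (at its stop). Needs about 3 to 4 N pressed on the far half and stays where it is left. It starts at 0 to 0.03.
- start_top (a point): Centre of the top of the round black start button, 24 mm in diameter, 80 mm above the bench when up; pressed straight down it goes 6 mm.
- start (a joint): Travel of the start button in m: 0 up, 0.006 fully down. Sprung: starts to move at 1.6 N, fully down at 4 N, comes back up when released.
- barkey_top (a point): Centre of the top of the long black bar key (50 mm along incubator x, 16 mm wide), 80 mm above the bench. Same spring and travel as the start button. Not to be pressed.
- barkey (a joint): Travel of the bar key in m: 0 up, 0.006 down.
- bottle: Glass reagent bottle, 64 mm in diameter, 150 mm high, standing to the left of the incubator (its +y side). Origin: centre of its underside.
- beaker: Open glass beaker, 68 mm in diameter, 85 mm high, in front and to the left of the incubator. Origin: centre of its underside.
- tipbox: Grey pipette-tip box with a clear lid, 122 x 82 x 60 mm high, to the right of the incubator. Origin: centre of its underside.
- carton: Small cardboard carton 50 x 60 x 90 mm high, in front and to the right of the incubator. Origin: centre of its underside.
Mind the look-alikes: they are no part of the job. Leave any blue or turquoise look-alike of the tipbox alone.

How it is judged:
By the outcome, as a careful person would: the job done as asked, in the order asked, and still so for the second after the job is handed in, with the robot touching nothing.
It also fails if it takes over 42 s, if anything falls off the work surface, if the arm or the gripper's body presses on something with over 40 N, if the wrist force passes 120 N, or if a joint passes its speed limit or range.

### The arm

A 6-joint arm with a two-finger parallel gripper is mounted at the origin on the work surface. World frame = base frame: x ahead of the robot, y to its left, z up, the work surface at z = 0. Lengths are in mm, angles in rad, forces in N, time in s.
With the tool pointing down it reaches from about 300 to 875 mm from the base axis. Payload 6.4 kg.
Tool frame: the origin (TCP) lies between the finger pads; the fingertips stand 22 mm ahead of it and the grasp point (between the pads) lies 3 mm ahead of it (robot.finger_overhang is the distance from the TCP to the fingertips, in mm); x points along the fingers, y is the direction in which the jaws open and shut, and the axes are right-handed (so a half turn about x gives the same grasp; the last joint's range is limited). The gripper opens to 88 mm and grips with 3 to 60 N. Pads are 18 mm wide; open, the fingers measure 123 mm over their backs; the gripper's body (75 mm by 187 mm) begins 45 mm behind the grasp point.
Start: joints at [0.976, 0.181, 1.607, -0, 1.354, -0.206], TCP at [217.96, 532.104, 260.714] pointing down, gripper open.
Joint ranges: [-2.99, 2.99], [-0.89, 2.07], [0.3, 2.58], [-1.14, 4.28], [0, 2.63], [-3.12, 3.12]. Speed limits (rad/s): [2.57, 2.57, 3.01, 3.14, 3.14, 3.14].

### API

Orientations are given as [roll, pitch, yaw] about the fixed x, y, z axes, in that order (R = Rz(yaw) Ry(pitch) Rx(roll)).
In Python, from plant import robot gives the robot as it stands.
- The arm moves only by the shell command python3 -m jog 'ROWS'. ROWS is JSON, a list that holds one entry, the list of rows, each a list of 7 numbers: the shift along the tool's x, y, z in m, then the turn, a rotation vector about the tool's x, y, z in rad, then the finger opening in m, from 0 to 0.0881. A call has 1 to 5 rows; each row shifts and turns the commanded pose from where the row before left it, along the tool's axes as they then stand; what a row does not reach is not made up. A row lasts 1/8 s, in which the tool goes at most 62.5 mm and 10.7 degrees, less where a joint would pass 70% of its speed; a pose out of reach is approached as far as the arm can. A call with a gripper value outside its range is refused whole. The fingers move at their own pace and stop on an object; the grip force is fixed at half the most. Time passes only in rows, so rows that do not move let the fingers close. It gives the time, the measured TCP pose, the force and the opening at its end, in the units of the state.
- robot.observe(): the state, without advancing time (a new reading comes with each control period).
- robot.snapshot(name): name is "scene" or "top" or "wrist"; returns (picture, depth): 384x512x3 uint8, red, green, blue; 384x512 float32, mm along the optical axis (not along the pixel's ray), 0 where there is no reading.
- robot.camera_info(name): a dict with "intrinsics" (3x3 intrinsics, pixels), "dist" ([k1, k2, p1, p2, k3] as OpenCV has them; the pictures are not rectified), "view" (4x4, takes a point from world to camera coordinates); the wrist camera has in their place "tool_from_camera" (4x4, takes a point from camera to tool coordinates, whose origin is the TCP and whose axes are the tool frame's). Camera axes: x right, y up, looking along -z (the intrinsics and any distortion apply to the point x, -y, -z); pixel columns grow to the right and rows downward; lengths in mm; the calibration is good to about 2 mm. A picture is of the moment at which its call begins: read the wrist's pose just before it. camera_info takes no time and is no camera call.
- robot.close_job(): hands the job in, once; it reports no verdict.
The state is a dict: "time": time; "qpos": joint angles; "qvel": joint speeds; "joint_torque": joint torques, N m; "ee_pos": TCP position; "orientation": TCP orientation; "force": force on the tool from outside, world axes, zero at the start; "ft_torque": the same for the moment, N m; "opening": opening from 0.0 (shut) to 1.0 (fully open).
Only numpy, scipy, OpenCV 4.12 (cv2) and the standard library are available. Lean on these libraries where they do the work, as an engineer would, in place of code of your own. Each camera call takes 0.05 s, during which the arm holds its last target. There are 200 camera calls.

## Working session

There is one attempt and no reset: what is moved stays moved. The work goes in short steps, Python scripts to look and compute and a shell command to move; the robot and the scene stay as the last step left them, time stands still between calls to the robot, and variables do not carry over. Pictures are saved under pics/ and viewed, about 8 in all and at most 12, crops included, and the job is handed in when it is done.

```bash
mkdir -p pics; cat > h.py <<'E'
import numpy as np, cv2, pickle
from scipy.spatial.transform import Rotation as R
from plant import robot
def cam(name):
    i=robot.camera_info(name); K=np.array(i["intrinsics"],float); d=np.array(i["dist"],float)
    if "view" in i: T=np.linalg.inv(np.array(i["view"]))
    else:
        s=robot.observe(); W=np.eye(4); W[:3,:3]=R.from_euler("xyz",s["orientation"]).as_matrix(); W[:3,3]=s["ee_pos"]
        T=W@np.array(i["tool_from_camera"])
    return K,d,T
def snap(name,tag):
    c=cam(name); p,z=robot.snapshot(name); cv2.imwrite(f"pics/{tag}.png",p[...,::-1])
    pickle.dump((c,p,z),open(f"pics/{tag}.pkl","wb")); return c,p,z
def load(tag): return pickle.load(open(f"pics/{tag}.pkl","rb"))
def rays(c,uv):
    K,d,T=c; n=cv2.undistortPoints(np.array(uv,float).reshape(-1,1,2),K,d)[:,0]
    return np.c_[n[:,0],-n[:,1],-np.ones(len(n))]@T[:3,:3].T, T[:3,3]
def plane(c,uv,h):
    r,o=rays(c,uv); return o+r*((h-o[2])/r[:,2])[:,None]
def cloud(c,z):
    v,u=np.mgrid[:z.shape[0],:z.shape[1]]; r,o=rays(c,np.c_[u.ravel(),v.ravel()])
    P=o+r*z.reshape(-1,1); P[z.ravel()==0]=np.nan; return P.reshape(*z.shape,3)
E
python3 - <<'E'
from h import *
a=snap("top","top0")[1]; b=snap("scene","scene0")[1]
cv2.imwrite("pics/both.png",np.vstack([a,b])[::1,:,::-1][:, :] if 0 else cv2.resize(np.hstack([a,b])[...,::-1],(1024,384)))
print(robot.observe())
E
```

```text
{'time': 0.1, 'qpos': array([ 9.75685903e-01,  1.81433260e-01,  1.60787983e+00, -2.28506877e-06,
        1.35380032e+00, -2.06295951e-01]), 'qvel': array([ 0.00061697, -0.00089606, -0.0018282 ,  0.00035101, -0.00062159,
       -0.00165549]), 'joint_torque': array([ 1.12341142e-03, -4.34814870e+01, -3.42697155e+01,  7.04672048e-02,
        3.40445701e-02, -5.17693775e-05]), 'ee_pos': array([217.71035264, 531.72007597, 259.93265745]), 'orientation': array([-1.77562542,  1.56927557, -2.1644394 ]), 'force': array([ 0.17345397, -0.04482995,  0.26110537]), 'ft_torque': array([-0.02141733, -0.0083069 ,  0.02732762]), 'opening': 0.9987461525508081}
```

View pics/top0.png

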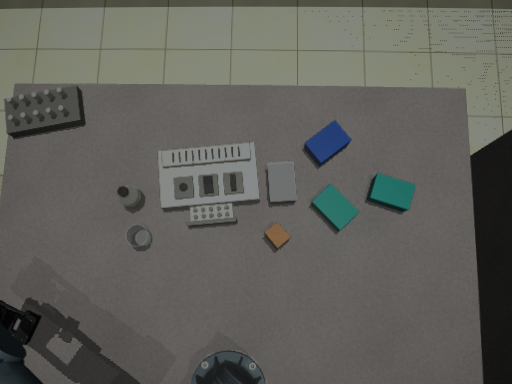

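View pics/scene0.png

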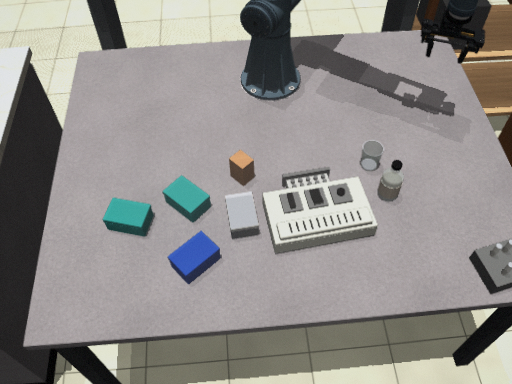

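The top view shows the incubator at (158-260, 143-210), with its tray out at (213,214) and three grey units at (184,187), (209,185) and (233,182). The round button is on the left unit. The other two need a zoom.

```bash
python3 - <<'E'
from h import *
c,p,z=load("top0"); P=cloud(c,z)
hsv=cv2.cvtColor(p,cv2.COLOR_RGB2HSV)
X=P[...,2]
for n,uv in dict(unitL=(184,187),unitM=(209,185),unitR=(233,182),tray=(212,222),tip=(281,182),bottle=(123,190),beak=(139,237),carton=(277,236)).items():
    print(n,P[uv[1],uv[0]].round(1))
m=((X>52)&(X<68)&(p.min(2)>150)).astype(np.uint8)
m[:, :155]=0;m[:,265:]=0
q=P[m>0]; r=cv2.minAreaRect(q[:,:2].astype(np.float32)); print(len(q),r,q[:,2].mean())
s=cv2.imread("pics/top0.png")[135:235,110:300]; t=cv2.imread("pics/scene0.png")[130:260,250:400]
a=cv2.resize(s,(760,400),interpolation=3)
cv2.imwrite("pics/crop.png",a)
b=cv2.resize(t,(600,520),interpolation=3); cv2.imwrite("pics/crop2.png",b)
E
```

```text
unitL [585.4 145.7  82.9]
unitM [594.6  72.3  73.2]
unitR [6.042e+02 3.000e-01 7.650e+01]
tray [485.9  61.6  52.1]
tip [ 609.7 -143.5   61.1]
bottle [561.6 310.1 145.2]
beak [441.6 293.3  -1. ]
carton [ 443.2 -132.4   93.4]
0 ((0.0, 0.0), (0.0, 0.0), 0.0) nan<stdin>:9: RuntimeWarning: Mean of empty slice.
  ret = ret.dtype.type(ret / rcount)
```

View pics/crop.png

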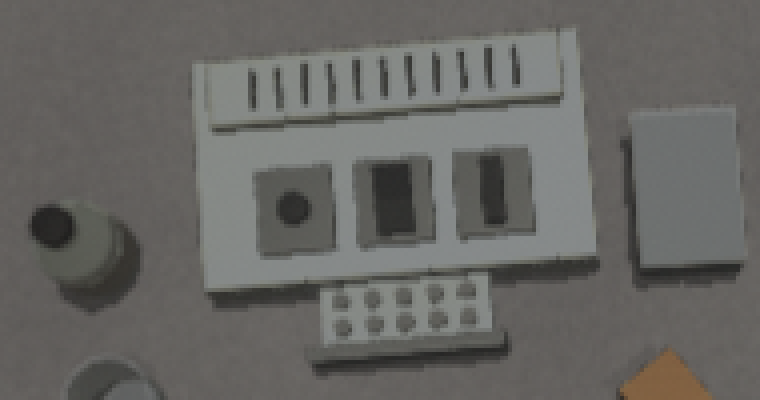

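View pics/crop2.png

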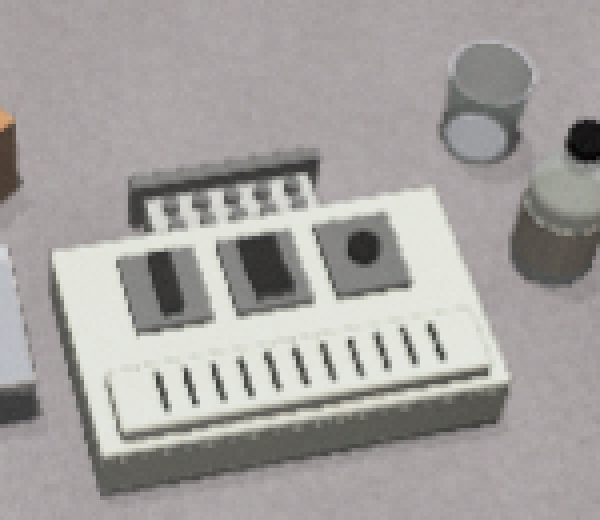

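The round start button is on the left (+y) unit, the wide V-shaped rocker is in the middle, and the narrow bar key is on the right. Next I measure the pose.

```bash
cat > m.py <<'E'
from h import *
def unit(c,uv,h):
    pass
c,p,z=load("top0"); g=p.min(2)
m=np.zeros(g.shape,np.uint8); roi=(slice(138,216),slice(152,264)); 
print("grey levels white/bench:",g[150:175,170:250].max(),np.median(g[240:300,200:300]))
P=cloud(c,z); X=P[...,2]
# incubator top by depth
m[roi]=((X[roi]>48)&(X[roi]<90)); k=cv2.connectedComponents(m)[1]
n,l,s,ct=cv2.connectedComponentsWithStats(m); b=1+np.argmax(s[1:,4]); q=P[l==b]
q=q[(q[:,2]>52)&(q[:,2]<68)]; print("depth rect",cv2.minAreaRect(q[:,:2].astype(np.float32)),np.median(q[:,2]))
w=np.zeros(g.shape,np.uint8); w[roi]=g[roi]>130; n,l,s,ct=cv2.connectedComponentsWithStats(w); print(s[1:])
# black blobs in units
d=np.zeros(g.shape,np.uint8); d[174:202,172:248]=(p.max(2)[174:202,172:248]<58)
n,l,s,ct=cv2.connectedComponentsWithStats(d)
for i in range(1,n):
    if s[i,4]>15: print("black",s[i],ct[i].round(1),plane(c,[ct[i]],78).round(1))
# tray face: front row of tray plate by depth
t=P[205:232,180:245].reshape(-1,3); t=t[(t[:,2]>46)&(t[:,2]<58)]; print("tray",len(t))
th=0.128; e=np.array([np.cos(th),np.sin(th)]); a=t[:,:2]@e; print(np.percentile(a,[1,5,20,50]))
print(cv2.minAreaRect(t[t[:,0]<515][:,:2].astype(np.float32)))
E
python3 m.py; python3 - <<'E'
from h import *
s=robot.observe(); print(R.from_euler("xyz",s["orientation"]).as_matrix().round(3), robot.finger_overhang)
E
```

```text
grey levels white/bench: 135 94.0
depth rect ((630.3234252929688, 80.82532501220703), (182.21388244628906, 301.13116455078125), 6.229177474975586) 60.06527319798829
[[ 159  143  100   64 2226]
 [ 163  144   87   21  784]
 [ 213  205    5   11   29]
 [ 220  205    6   11   32]
 [ 227  204    6   12   35]
 [ 191  207   11    9   50]
 [ 204  206    6   10   31]]
black [230 174   7  17  85] [232.8 182.1] [[603.6   0.7  78. ]]
black [203 176  11  18 156] [207.9 184.2] [[596.2  75.   78. ]]
black [180 183   7   8  46] [182.9 186.8] [[587.1 149.8  78. ]]
tray 281
[484.89764294 485.64334582 488.56620831 494.01911884]
((500.5048828125, 64.85568237304688), (39.56691360473633, 148.0089111328125), 6.444674968719482)
[[-0.001  0.379  0.925]
 [-0.001  0.925 -0.379]
 [-1.    -0.001 -0.   ]] 22.0
```

```bash
cat > to.py <<'E'
import sys
from h import *
C=np.array([630.5,80.]); psi=0.109
ex=np.array([np.cos(psi),np.sin(psi)]); ey=np.array([-ex[1],ex[0]])
def loc(w): d=np.asarray(w)[...,:2]-C; return np.stack([d@ex,d@ey],-1)
def to(lx,ly,h):
    s=robot.observe(); M=R.from_euler("xyz",s["orientation"]).as_matrix()
    t=np.r_[C+lx*ex+ly*ey,h]; tip=np.array(s["ee_pos"])+22*M[:,0]
    Md=np.c_[[0,0,-1],np.r_[ey,0],np.r_[ex,0]]
    print("t",round(s["time"],2),"tip local",loc(tip).round(1),"z",tip[2].round(1),"F",np.round(s["force"],1),
     "shift mm tool",(M.T@(t-tip)).round(1),"rot",R.from_matrix(M.T@Md).as_rotvec().round(3))
if __name__=="__main__": to(*map(float,sys.argv[1:4]))
E
python3 -m jog '[[[0,0,0,-0.166,0,0,0],[0,0,0,-0.166,0,0,0],[0,0,0,-0.166,0,0,0],[0,-0.05,0.017,0,0,0,0],[0,-0.05,0.017,0,0,0,0]]]'
python3 to.py -190 0 26
```

```text
time: 0.72
ee_pos: [262.6, 435.3, 260.0]
orientation: [-2.293, 1.57, -2.182]
force: [1.0, 0.3, 0.3]
opening: 0.462
t 0.72 tip local [-327.1  393.2] z 238.0 F [1.  0.3 0.3] shift mm tool [ 212.3 -393.3  136.5] rot [ 0.002 -0.001  0.001]
```

```bash
python3 -m jog '[[[0,-0.05,0.017,0,0,0,0],[0,-0.05,0.017,0,0,0,0],[0,-0.05,0.017,0,0,0,0],[0,-0.05,0.017,0,0,0,0],[0,-0.05,0.017,0,0,0,0]]]'
python3 -m jog '[[[0,-0.05,0.017,0,0,0,0],[0,-0.05,0.017,0,0,0,0],[0,-0.043,0.017,0,0,0,0],[0.04,0,0,0,0,0,0],[0,0,0,0,0,0,0]]]'
python3 to.py -190 0 26; python3 -c "
from h import *
snap('wrist','w0')"
```

```text
time: 1.35
ee_pos: [374.6, 195.6, 260.6]
orientation: [0.7, 1.571, 0.81]
force: [1.1, 0.4, 0.6]
opening: 0.007
time: 1.98
ee_pos: [438.5, 60.3, 218.0]
orientation: [2.89, 1.564, 2.998]
force: [-0.3, -0.9, 0.4]
opening: -0.001
t 1.98 tip local [-193.2    1.4] z 196.0 F [-0.3 -0.9  0.4] shift mm tool [170.   -1.7   4.3] rot [-0.001 -0.007 -0.002]
```

View pics/w0.png

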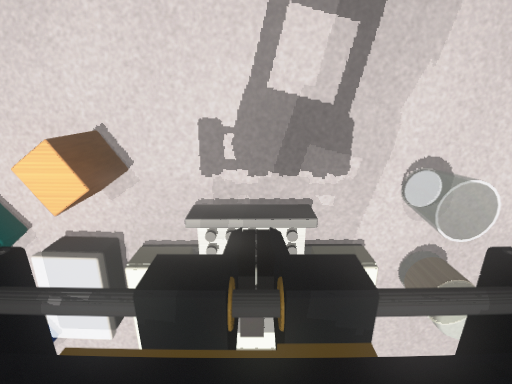

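The wrist view shows the tray plate's top strip at (187-317, 205-222), between the fingers and the robot's shadow. The image's up direction is -x.

```bash
python3 - <<'E'
from to import *
c,p,z=load("w0")
P=plane(c,[(194,205),(312,205),(187,222),(317,222)],54); print(loc(P).round(1))
Q=cloud(c,z); L=loc(Q); m=(Q[...,2]>46)&(Q[...,2]<60)&(abs(L[...,1])<90)&(L[...,0]<-105)
print("depth strip x,y pct",np.percentile(L[m],[1,10,50,99],axis=0).round(1))
E
python3 -m jog '[[[0.055,0,0,0,0,0,0],[0.055,0,0,0,0,0,0],[0.045,-0.002,-0.004,0,0,0,0],[0.01,0,0,0,0.007,0,0],[0,0,0,0,0,0,0]]]'
python3 to.py -102 0 26
```

```text
[[-164.1  -66.3]
 [-163.9   63.5]
 [-143.8  -75.5]
 [-143.6   70.4]]
depth strip x,y pct [[-148.5  -76.7]
 [-148.1  -61.1]
 [-143.2   -4.8]
 [-106.8   68.4]]
time: 2.65
ee_pos: [438.1, 58.4, 56.9]
orientation: [-3.099, 1.565, -2.989]
force: [0.6, -0.3, 0.3]
opening: 0.005
t 2.65 tip local [-193.8   -0.5] z 34.9 F [ 0.6 -0.3  0.3] shift mm tool [ 8.4  0.4 91.8] rot [ 0.001 -0.006  0.   ]
```

```bash
python3 -m jog '[[[0.006,-0.003,0.02,0,0,0,0],[0,0,0.012,0,0,0,0],[0,0,0.01,0,0,0,0],[0,0,0.01,0,0,0,0],[0,0,0.01,0,0,0,0]]]'
python3 to.py -111 -3 26
python3 -m jog '[[[0,0,0.008,0,0,0,0],[0,0,0.006,0,0,0,0],[0,0,0,0,0,0,0]]]'
python3 to.py -111 -3 26
```

```text
time: 3.28
ee_pos: [499.1, 62.1, 49.5]
orientation: [3.126, 1.563, -3.048]
force: [-3.1, -0.5, 2.1]
opening: 0.004
t 3.27 tip local [-132.7   -3.5] z 27.5 F [-3.1 -0.5  2.1] shift mm tool [ 1.3  0.5 21.7] rot [ 0.    -0.007 -0.   ]
time: 3.65
ee_pos: [513.5, 63.4, 49.2]
orientation: [-3.111, 1.565, -3.001]
force: [0.1, -0.7, -0.6]
opening: 0.004
t 3.65 tip local [-118.2   -3.7] z 27.2 F [ 0.1 -0.7 -0.6] shift mm tool [1.1 0.7 7.2] rot [ 0.    -0.006  0.   ]
```

```bash
python3 -m jog '[[[0,0,0.003,0,0,0,0],[0,0,0.003,0,0,0,0],[0,0,0.002,0,0,0,0]]]'
for i in 1; do python3 to.py -111 -3 26; done
python3 -m jog '[[[0,0,0.002,0,0,0,0],[0,0,0,0,0,0,0]]]'
python3 to.py -111 -3 26
```

```text
time: 4.03
ee_pos: [520.3, 64.3, 49.0]
orientation: [3.132, 1.563, -3.041]
force: [-9.8, -2.5, 7.1]
opening: 0.004
t 4.03 tip local [-111.4   -3.6] z 27.0 F [-9.8 -2.5  7.1] shift mm tool [1.  0.6 0.4] rot [ 0.    -0.008 -0.   ]
time: 4.28
ee_pos: [520.3, 64.4, 48.6]
orientation: [3.122, 1.558, -3.052]
force: [-10.7, -2.6, 7.9]
opening: 0.001
t 4.28 tip local [-111.5   -3.5] z 26.6 F [-10.7  -2.6   7.9] shift mm tool [0.6 0.5 0.5] rot [ 0.001 -0.013 -0.   ]
```

The tray has stalled at its stop: 10.7 N, with the finger at -111.4 against -111 predicted. I back off, rise, and hover behind the units for a closer look.

```bash
python3 -m jog '[[[0,0,-0.03,0,0,0,0],[-0.055,0,0,0,0,0,0],[-0.055,0,0,0,0,0,0],[-0.05,0,0.05,0,0,0,0],[0,0,0.055,0,0,0,0]]]'
python3 -m jog '[[[0,0,0.055,0,0,0,0],[0,0.02,0.04,0,0,0,0],[0,0,0,0,0,0,0]]]'
python3 to.py -18 0 100
python3 -c "
from h import *
snap('wrist','w1')"
```

```text
time: 4.9
ee_pos: [596.8, 72.2, 209.0]
orientation: [-0.436, 1.566, -0.327]
force: [1.0, -0.2, 0.6]
opening: 0.01
time: 5.28
ee_pos: [686.6, 103.6, 201.1]
orientation: [3.073, 1.565, -3.099]
force: [-0.9, 0.2, 0.1]
opening: 0.004
t 5.28 tip local [58.2 17.4] z 179.1 F [-0.9  0.2  0.1] shift mm tool [ 79.5 -17.3 -75.8] rot [ 0.002 -0.006 -0.   ]
```

View pics/w1.png

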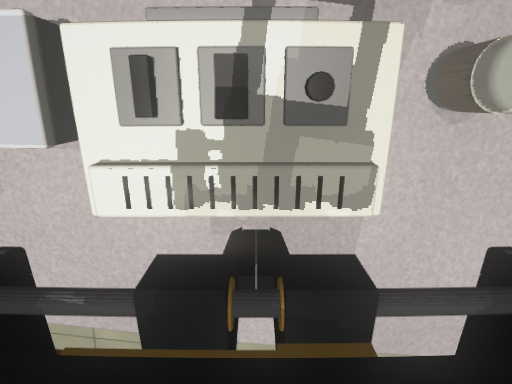

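The wrist view shows the bar key at (142,86), the rocker at (232,86) with its far half toward row 118, and the start button at (320,86). The tray plate sits at row 14, against the body.

```bash
python3 - <<'E'
from to import *
c,p,z=load("w1"); Q=cloud(c,z)
for n,(u0,u1),h in (("bar",(125,165),80),("rock",(205,258),76),("start",(298,342),80)):
    d=np.zeros(z.shape,np.uint8); d[48:124,u0:u1]=p[48:124,u0:u1].max(2)<48
    k,l,s,ct=cv2.connectedComponentsWithStats(d); b=1+np.argmax(s[1:,4])
    x,y,w,hh,A=s[b]; print(n,s[b],"centre local",loc(plane(c,[(x+w/2-.5,y+hh/2-.5),ct[b]],h)).round(1).tolist(),"depth z",np.nanmedian(Q[l==b][:,2]).round(1))
    if n=="rock":
        print("near/far ends",loc(plane(c,[(232,y)],74)),loc(plane(c,[(232,y+hh)],83)))
        print("z profile",Q[y:y+hh:8,232,2].round(1))
print("unit corners",loc(plane(c,[(198,47),(265,47),(265,125),(199,125)],68)).round(1).tolist())
a=np.abs(loc(Q)[...,1])<60; m=a&(Q[...,2]>48)&(Q[...,2]<57)&(loc(Q)[...,0]<-92); print("tray top x",np.percentile(loc(Q)[m][:,0],[5,50,95]) if m.any() else None)
print("tray face edge",loc(plane(c,[(233,9),(233,21)],54)).round(1))
E
```

```text
Traceback (most recent call last):
ValueError: attempt to get argmax of an empty sequence
```

```bash
python3 - <<'E'
from to import *
c,p,z=load("w1"); Q=cloud(c,z)
print(p[86,142],p[86,232],p[86,320],p[86,205],p[60,150],p[60,340],p[60,175])
for n,(u0,u1),h in (("bar",(125,165),80),("rock",(205,258),76),("start",(298,342),80)):
    g=p[48:124,u0:u1].max(2); t,b=cv2.threshold(g,0,1,cv2.THRESH_BINARY_INV+cv2.THRESH_OTSU)
    d=np.zeros(z.shape,np.uint8); d[48:124,u0:u1]=b
    k,l,s,ct=cv2.connectedComponentsWithStats(d); b=1+np.argmax(s[1:,4])
    x,y,w,hh,A=s[b]; print(n,t,s[b],"centre local",loc(plane(c,[(x+w/2-.5,y+hh/2-.5),ct[b]],h)).round(1).tolist(),"depth z",np.nanmedian(Q[l==b][:,2]).round(1))
    if n=="rock":
        print("near/far ends",loc(plane(c,[(232,y)],74)),loc(plane(c,[(232,y+hh)],83)))
        print("z profile",Q[y:y+hh:8,232,2].round(1))
print("unit corners",loc(plane(c,[(198,47),(265,47),(265,125),(199,125)],68)).round(1).tolist())
m=(np.abs(loc(Q)[...,1])<60)&(Q[...,2]>48)&(Q[...,2]<57)&(loc(Q)[...,0]<-92); print("tray top x",np.percentile(loc(Q)[m][:,0],[5,50,95]) if m.any() else None)
print("tray edges",loc(plane(c,[(233,9),(233,21)],54)).round(1))
E
```

```text
[82 81 78] [65 64 60] [72 70 68] [175 173 166] [58 59 56] [147 145 140] [154 152 147]
bar 120.0 [ 128   55   30   63 1510] centre local [[-33.5, -76.7], [-33.7, -76.0]] depth z 79.2
rock 123.0 [ 214   48   44   76 3114] centre local [[-33.8, 0.3], [-33.2, 1.1]] depth z 73.8
near/far ends [[-62.98315379  -2.19470093]] [[-2.66058907 -2.76852239]]
z profile [67.6 74.5 72.3 74.8 73.4 73.9 75.2 78.7 80.9 68.7]
start 113.0 [298 102  44  22 876] centre local [[-12.2, 71.4], [-11.4, 70.7]] depth z 67.4
unit corners [[-64.9, -31.1], [-64.8, 25.0], [-0.8, 25.7], [-0.7, -33.8]]
tray top x [-100.06229306  -96.06388588  -92.46595673]
tray edges [[-97.1  -2.3]
 [-87.9  -2.4]]
```

```bash
python3 -m jog '[[[0.02,-0.02,-0.037,0,0,0,0],[0.02,0,-0.037,0,0.006,0,0],[0.035,0,0,0,0,0,0],[0,0,0,0,0,0,0]]]'
python3 to.py -15 -2.5 74
python3 -c "
from to import *
c,p,z=load('w1'); print('start',loc(plane(c,[(320,86)],80)))"
```

```text
time: 5.82
ee_pos: [609.7, 74.0, 125.6]
orientation: [3.097, 1.553, -3.077]
force: [-0.2, -0.2, -0.2]
opening: 0.004
t 5.83 tip local [-21.7  -3.7] z 103.6 F [-0.2 -0.2 -0.2] shift mm tool [29.5  1.1  7.3] rot [-0.    -0.018 -0.001]
start [[-33.45236788  70.41176982]]
```

```bash
python3 -m jog '[[[0,0.001,0.007,0,-0.018,0,0],[0.015,0,0,0,0,0,0],[0,0,0,0,0,0,0]]]'
python3 to.py -15 -2.5 74
```

```text
time: 6.2
ee_pos: [619.1, 76.3, 111.6]
orientation: [0.072, 1.567, 0.182]
force: [0.7, 1.1, 0.5]
opening: 0.003
t 6.2 tip local [-11.7  -2.5] z 89.6 F [0.7 1.1 0.5] shift mm tool [15.6 -0.  -3.4] rot [ 0.     0.003 -0.   ]
```

```bash
python3 -m jog '[[[0.003,0,-0.003,0,0,0,0],[0.004,0,0,0,0,0,0],[0.004,0,0,0,0,0,0],[0.003,0,0,0,0,0,0]]]'
python3 to.py -15 -2.5 74
python3 -m jog '[[[0.002,0,0,0,0,0,0],[0.001,0,0,0,0,0,0],[0,0,0,0,0,0,0]]]'
python3 to.py -15 -2.5 74
```

```text
time: 6.7
ee_pos: [617.7, 75.9, 99.1]
orientation: [-0.018, 1.563, 0.091]
force: [1.9, 0.4, 3.1]
opening: 0.004
t 6.7 tip local [-13.   -2.7] z 77.1 F [1.9 0.4 3.1] shift mm tool [ 3.1  0.2 -2. ] rot [0.    0.007 0.   ]
time: 7.08
ee_pos: [617.3, 75.8, 96.4]
orientation: [-0.036, 1.565, 0.073]
force: [1.2, 0.9, 6.6]
opening: 0.006
t 7.08 tip local [-13.4  -2.7] z 74.4 F [1.2 0.9 6.6] shift mm tool [ 0.4  0.2 -1.6] rot [0.    0.006 0.   ]
```

Close to the stop, so I press a little more until the force climbs.

```bash
python3 -m jog '[[[0.001,0,0,0,0,0,0],[0.001,0,0,0,0,0,0],[0.001,0,0,0,0,0,0]]]'; python3 to.py -15 -2.5 74
python3 -m jog '[[[0.001,0,0,0,0,0,0],[0,0,0,0,0,0,0]]]'; python3 to.py -15 -2.5 74
```

```text
time: 7.45
ee_pos: [617.5, 75.8, 96.1]
orientation: [-0.093, 1.565, 0.017]
force: [-10.3, -0.1, 28.8]
opening: 0.007
t 7.45 tip local [-13.3  -2.7] z 74.1 F [-10.3  -0.1  28.8] shift mm tool [ 0.   0.2 -1.7] rot [0.001 0.006 0.001]
time: 7.7
ee_pos: [617.5, 75.8, 96.0]
orientation: [-0.114, 1.565, -0.005]
force: [-11.1, -0.3, 29.9]
opening: 0.004
t 7.7 tip local [-13.3  -2.7] z 74.0 F [-11.1  -0.3  29.9] shift mm tool [-0.   0.2 -1.7] rot [0.001 0.006 0.001]
```

The rocker hit its stop at 74.0 mm. I lift, look at it, and move to the start button.

```bash
python3 -m jog '[[[-0.03,0,0,0,0,0,0],[-0.03,0.037,-0.01,0,0,0,0],[0,0.037,-0.01,0,0,0,0],[0.035,0,0,0,0,0,0],[0,0,0,0,0,0,0]]]'
python3 to.py -33.4 71.5 80
python3 - <<'E'
from to import *
c,p,z=snap("top","top1"); Q=cloud(c,z); L=loc(Q)
m=(abs(L[...,1]+2.5)<10)&(Q[...,2]>70)&(Q[...,2]<95)
for a in range(-60,-5,9):
    k=m&(L[...,0]>=a)&(L[...,0]<a+9); print(a,k.sum(),np.median(Q[k][:,2]).round(1) if k.any() else None)
E
```

```text
time: 8.32
ee_pos: [585.6, 147.4, 113.3]
orientation: [3.069, 1.568, -3.104]
force: [-0.3, 0.1, 0.4]
opening: 0.005
t 8.32 tip local [-37.4  71.9] z 91.3 F [-0.3  0.1  0.4] shift mm tool [11.3 -0.4  4. ] rot [ 0.001 -0.003 -0.   ]
-60 10 80.4
-51 5 77.6
-42 3 74.5
-33 4 71.5
-24 4 77.7
-15 2 76.7
-6 0 None
```

```bash
python3 -m jog '[[[0.005,0,0.004,0,0,0,0],[0.005,0,0,0,0,0,0],[0.003,0,0,0,0,0,0],[0.003,0,0,0,0,0,0]]]'
python3 to.py -33.4 71.5 74
python3 -m jog '[[[0.002,0,0,0,0,0,0],[0.001,0,0,0,0,0,0],[0.001,0,0,0,0,0,0]]]'; python3 to.py -33.4 71.5 74
```

```text
time: 8.88
ee_pos: [592.9, 147.4, 100.6]
orientation: [-0.039, 1.566, 0.07]
force: [-1.7, -0.7, 1.0]
opening: 0.003
t 8.88 tip local [-30.   71.1] z 78.6 F [-1.7 -0.7  1. ] shift mm tool [ 4.6  0.4 -3.5] rot [0.    0.005 0.   ]
time: 9.25
ee_pos: [592.9, 147.5, 96.7]
orientation: [-0.072, 1.566, 0.037]
force: [-1.6, -3.1, 2.8]
opening: 0.005
t 9.25 tip local [-29.9  71.1] z 74.7 F [-1.6 -3.1  2.8] shift mm tool [ 0.7  0.4 -3.5] rot [0.    0.005 0.   ]
```

```bash
python3 -m jog '[[[0.001,0,0,0,0,0,0],[0.001,0,0,0,0,0,0],[0.001,0,0,0,0,0,0],[0,0,0,0,0,0,0]]]'; python3 to.py -33.4 71.5 74

```

```text
time: 9.75
ee_pos: [593.1, 147.5, 96.1]
orientation: [-0.128, 1.565, -0.019]
force: [-8.3, -3.3, 20.4]
opening: 0.01
t 9.75 tip local [-29.8  71.1] z 74.1 F [-8.3 -3.3 20.4] shift mm tool [ 0.1  0.4 -3.6] rot [0.001 0.005 0.001]
```

The button bottomed out at 74.1 mm with 20 N. I release it and go back to the viewing pose to check.

```bash
python3 -m jog '[[[-0.02,0,0,0,0,0,0],[-0.05,0,0,0,0,0,0],[-0.035,-0.02,0.03,0,0,0,0],[0,-0.034,0.03,0,0,0,0],[0,0,0.03,0,0,0,0]]]'
python3 -m jog '[[[0,0,0,0,0,0,0],[0,0,0,0,0,0,0]]]'
python3 - <<'E'
from to import *
to(58,17,179)
c,p,z=snap("wrist","w2"); Q=cloud(c,z); L=loc(Q)
for n,y in (("bar",-76.4),("rock",-2.7),("start",72)):
    print(n,[ (a,np.nanmedian(Q[(abs(L[...,1]-y)<5)&(abs(L[...,0]-a)<3)][:,2]).round(1)) for a in range(-57,-5,6)])
m=(abs(L[...,1])<60)&(Q[...,2]>48)&(Q[...,2]<57)&(L[...,0]<-92); print("tray top x",np.percentile(L[m][:,0],[5,50,95]))
E
```

```text
time: 10.38
ee_pos: [689.2, 101.7, 200.1]
orientation: [-0.047, 1.564, 0.06]
force: [0.8, 1.3, -1.1]
opening: 0.006
time: 10.62
ee_pos: [686.6, 104.2, 198.3]
orientation: [0.135, 1.567, 0.245]
force: [0.1, 0.3, -0.4]
opening: 0.004
t 10.62 tip local [58.4 18. ] z 176.3 F [ 0.1  0.3 -0.4] shift mm tool [-2.7 -1.  -0.4] rot [ 0.001  0.003 -0.   ]
bar [(-57, np.float64(79.0)), (-51, np.float64(79.4)), (-45, np.float64(79.6)), (-39, np.float64(79.4)), (-33, np.float64(79.3)), (-27, np.float64(79.5)), (-21, np.float64(79.4)), (-15, np.float64(79.8)), (-9, np.float64(79.1))]
rock [(-57, np.float64(80.9)), (-51, np.float64(79.7)), (-45, np.float64(77.8)), (-39, np.float64(75.4)), (-33, np.float64(73.8)), (-27, np.float64(73.5)), (-21, np.float64(73.4)), (-15, np.float64(73.3)), (-9, np.float64(73.3))]
start [(-57, np.float64(67.3)), (-51, np.float64(67.5)), (-45, np.float64(78.3)), (-39, np.float64(79.3)), (-33, np.float64(79.5)), (-27, np.float64(79.6)), (-21, np.float64(68.5)), (-15, np.float64(67.3)), (-9, np.float64(67.4))]
tray top x [-99.31557732 -95.80587764 -92.4272107 ]
```

View pics/w2.png

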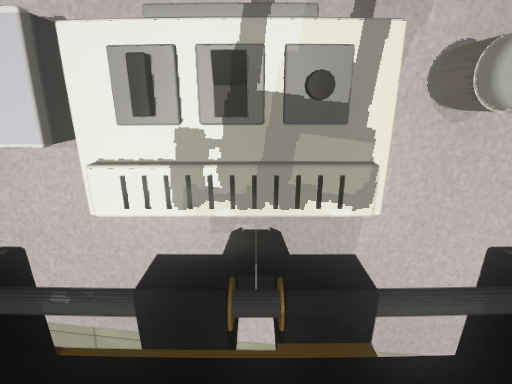

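The picture shows the rocker at (230,82) with its near half now raised and its far half level. The start button at (320,84) is back up, the bar key at (140,84) is up, and the tray plate at row 10 is home. The bottle and tip box have not moved.

```bash
python3 -c "
from plant import robot
print(robot.observe()['force'], robot.close_job())"
```

```text
the job is handed in; nothing more can be done
[-0.58359613 -0.5215497   0.24748553] None
```

The run is started, and I handed the job in after about 10.7 s of the 42 s allowed.

1. **Tray:** I pushed it home with the closed fingertips until it stalled at its stop, at about 11 N sideways. The finger ended within 0.5 mm of where it should be with the tray home.
2. **Rocker:** I pressed the far half down to a hard stop at 74.0 mm, reaching about 30 N.
3. **Start button:** I pressed it to its bottom at 74.1 mm, reaching about 20 N, and released it.

The last wrist view, by depth, agrees with this:
- **Rocker:** the far half is level at about 73.4 mm and the near half is raised to about 81 mm.
- **Start button and bar key:** both are up at about 79.5 mm. The bar key was never touched.
- **Tray:** the plate is still home.
- **Robot:** it is clear of everything, with about 0 N on the tool.

- **One check that disagreed:** a coarse top-camera reading taken between steps 2 and 3 put the rocker's far half at about 77 mm. It had only a few noisy pixels and the hand was close by. The closer wrist view afterwards showed it level.
- **Not checked at the end:** I did not re-measure the beaker and carton, which were out of that last view. No move went near them.

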